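# Seat the keyed collar on the bench work post and hold it home

## Task

Pick up the loose knurled steel collar and put it over the work post, the same way up as it stands. Turn it there until its hidden keyways drop over the three pins of the post, then push it fully home against the sprung brass ring and finish still gripping it and holding it pushed home, for it springs back up if let go. Leave the hammer, pliers and silver cuff where they lie.

Things in the scene. Friction and masses are not known exactly. Their poses are not given: they have to be found in the camera images.
- collar: loose knurled steel collar, an upright ring 56 mm in diameter (57 over the knurl) and 42 mm high, about 180 g, standing on the bench with its keyways underneath. Origin: centre of its underside; z up along its axis. A plain bore of 33 mm diameter goes right through.
- collar_keyway (a point): point on the collar's underside, 20 mm from its axis, in the middle of one of three equal keyways 120 degrees apart: slots 9 mm wide and 24 mm deep, cut upward from the underside and from the bore outward to a radius of 24 mm. They cannot be seen from above or outside.
- base: fixed round grey flange of the work post, 110 mm in diameter, 16 mm thick, with four screw heads reaching 21 mm above the bench at a radius of 43 mm. Origin: centre of its underside. Its yaw does not tell which way the pins of the post point.
- post_top (a point): centre of the flat top of the steel post, 76 mm above the bench, on the base's axis. The post is 30 mm in diameter; its uppermost 12 mm taper to 16 mm. A collar in line with the pins (within about 0.1 rad) can go down over them; turning by at most 120 degrees, either way, always brings it into line.
- pin_level (a point): point on the post's axis 42.5 mm above the bench, level with the tops of three pins (5 mm thick, 120 degrees apart, reaching out to a radius of 22 mm). Which way the pins point changes every time and no listed pose tells it; a camera may see them until the collar covers them. A collar not in line rests on them, underside at this height.
- ejector (a joint): sprung brass ring, 54 mm outside, round the foot of the post: how far it is pushed down, in m, 0 (up, its top 28 mm above the bench) to 0.006 (fully down on the flange, its top 22 mm above the bench). It pushes up with 3 N at 0 and 9 N at 0.006, so the collar's weight alone does not move it. With the collar home its underside is 22 mm and its top 64 mm above the bench.
- hammer: bystander, small chasing hammer, 214 mm long, loose on the bench
- cuff: bystander, silver cuff bracelet, 44x54x12 mm, loose on the bench
- pliers: bystander, small pliers with two grips, 136x60x10 mm, loose on the bench beyond the black cable

How it is judged:
By the outcome, as a careful person would: the job done as asked, in the order asked, and still so for the second after the job is handed in, while the arm keeps its last pose, push and grip.
It also fails if it takes over 48 s, if anything falls off the work surface, if the arm or the gripper's body presses on something with over 40 N, if the wrist force passes 120 N, or if a joint passes its speed limit or range.

## Robot

A 7-joint arm with a two-finger parallel gripper is mounted at the origin on a cart in front of the work surface, level with it; the furniture and walls round the work are solid. World frame = base frame: x ahead of the robot, y to its left, z up, the work surface at z = 0. Lengths are in m, angles in degrees, forces in N, time in s.
With the tool pointing down it reaches from about 0.35 to 0.9 m from the base axis. Payload 8.1 kg.
Tool frame: the origin (TCP) lies midway between the tips of the shut fingers; the grasp point (between the pads) lies 19 mm behind it; z points along the fingers, y is the direction in which the jaws open and shut (so a half turn about z gives the same grasp; the last joint's range is limited). The gripper opens to 85 mm and grips with 20 to 120 N. Pads are 22 mm wide; open, the fingers measure 114 mm over their backs; the gripper's body (76 mm by 85 mm) begins 54 mm behind the grasp point. The pads swing forward as they close: fully open they stand 13 mm farther back than shut.
Start: joints at [-75.837, 24.895, 1.432, 90.138, -0.665, 64.973, -4.303], TCP at [0.214, 0.587, 0.195] pointing down, gripper open.
Joint ranges: [-149.89, 149.89], [-25.12, 119.58], [-72.63, 75.52], [4.76, 147.25], [-75.54, 255.54], [6.69, 114.76], [-157.13, 157.13]. Speed limits (degrees/s): [127.2, 127.2, 172.46, 172.46, 180, 180, 180].

## Interface

Orientations are given as [roll, pitch, yaw] about the fixed x, y, z axes, in that order (R = Rz(yaw) Ry(pitch) Rx(roll)).
In Python, from cell import get_state, read_camera, camera_info, job_done gives the robot as it stands.
- The arm moves only by the shell command python3 -m creep 'ROWS' [FORCE]. ROWS is a JSON object of lists of equal length, an entry for each row: "delta_pos": the shift along the tool's x, y, z in cm, a list of three; "turn": the turn, a rotation vector about the tool's x, y, z in rad, a list of three; "hand": the finger opening in cm, from 0 to 8.54. A call has 1 to 10 rows; each row shifts and turns the commanded pose from where the row before left it, along the tool's axes as they then stand; what a row does not reach is not made up. A row lasts 1/12 s, in which the tool goes at most 41.7 mm and 7.16 degrees, less where a joint would pass 70% of its speed; a pose out of reach is approached as far as the arm can. A call with a gripper value outside its range is refused whole. The fingers move at their own pace and stop on an object; FORCE is the grip in N (left out, the last holds). Time passes only in rows, so rows that do not move let the fingers close. It gives the time, the measured TCP pose, the force and the opening at its end, in the units of the state.
- get_state(): the state, without advancing time (a new reading comes with each control period).
- read_camera(name): name is "scene" or "top" or "wrist"; returns the picture (480x640x3 uint8, red, green, blue); there is no depth.
- camera_info(name): a dict with "vertical_fov" (degrees; the focal length in pixels is half the picture's height over the tangent of half this angle, whatever the lens; pixels are square), "cx", "cy" (the principal point, pixels), "world_from_camera" (4x4, takes a point from camera to world coordinates). Camera axes: x right, y down, z forward; pixel columns grow to the right and rows downward; lengths in m; the calibration is good to about 2 mm. A picture is of the moment at which its call begins: read the wrist's pose just before it. camera_info takes no time and is no camera call; for the wrist camera it gives the pose at the moment of the call.
- job_done(): hands the job in, once; it reports no verdict.
The state is a dict: "clock": time; "joint_pos": joint angles; "joint_velocities": joint speeds; "effort": joint torques, N m; "position": TCP position; "ee_rot": TCP orientation; "ft_force": force on the tool from outside, world axes, zero at the start; "moment": the same for the moment, N m; "grip_width": opening from 0.0 (shut) to 1.0 (fully open).
Only numpy, scipy, OpenCV 4.12 (cv2) and the standard library are available. Lean on these libraries where they do the work, as an engineer would, in place of code of your own. Each camera call takes 0.05 s, during which the arm holds its last target.

## Working session

There is one attempt and no reset: what is moved stays moved. The work goes in short steps, Python scripts to look and compute and a shell command to move; the robot and the scene stay as the last step left them, time stands still between calls to the robot, and variables do not carry over. Pictures are saved under pics/ and viewed, and the job is handed in when it is done.

```bash
mkdir -p pics; ls
python3 - <<'E'
from cell import *
import cv2
print(get_state())
for n in("scene","top","wrist"):
    print(n,camera_info(n)); cv2.imwrite(f"pics/a_{n}.png",read_camera(n)[:,:,::-1])
E
```

```text
pics
{'clock': 0.0, 'joint_pos': array([-75.83761766,  24.9377103 ,   1.43033798,  90.1894085 ,
        -0.66394591,  64.97217395,  -4.3024344 ]), 'joint_velocities': array([-0.06161069,  0.06410618,  0.11373881,  0.10097656,  0.03809619,
        0.00035308, -0.07511077]), 'effort': array([ 2.55760679e-04, -6.70490599e+01,  1.02515280e+00, -3.16214705e+01,
        1.56226556e-02,  1.25639516e-02, -1.17619629e-05]), 'position': array([0.21404776, 0.58660911, 0.19461019]), 'ee_rot': array([-1.79909418e+02,  8.69206376e-03,  1.59956305e+02]), 'ft_force': array([-0.40468445,  0.68859674, -0.00325832]), 'moment': array([0.01573849, 0.01214806, 0.04739527]), 'grip_width': 1.0032373902524265}
scene {'vertical_fov': 49.8496036626937, 'cx': 326.13929135702574, 'cy': 241.06199832716206, 'world_from_camera': array([[-0.57470613, -0.50453237,  0.64432907, -0.00558417],
       [-0.81823672,  0.34060439, -0.46311697,  0.4384208 ],
       [ 0.01419619, -0.79336987, -0.60857434,  0.63909985],
       [ 0.        ,  0.        ,  0.        ,  1.        ]])}
top {'vertical_fov': 44.97234990606704, 'cx': 324.85568396654, 'cy': 241.8770430962668, 'world_from_camera': array([[-0.02518845, -0.99690726,  0.07444094,  0.50521913],
       [-0.99929413,  0.02303272, -0.02967709,  0.01062568],
       [ 0.02787073, -0.07513591, -0.99678374,  0.95288821],
       [ 0.        ,  0.        ,  0.        ,  1.        ]])}
wrist {'vertical_fov': 61.69222968732582, 'cx': 321.77115906532094, 'cy': 244.00427243058252, 'world_from_camera': array([[ 0.34240932,  0.90700048,  0.24516524,  0.1516939 ],
       [ 0.93954833, -0.32993819, -0.09159542,  0.60931962],
       [-0.00218771,  0.26170771, -0.9651447 ,  0.37319238],
       [ 0.        ,  0.        ,  0.        ,  1.        ]])}
```

View pics/a_scene.png

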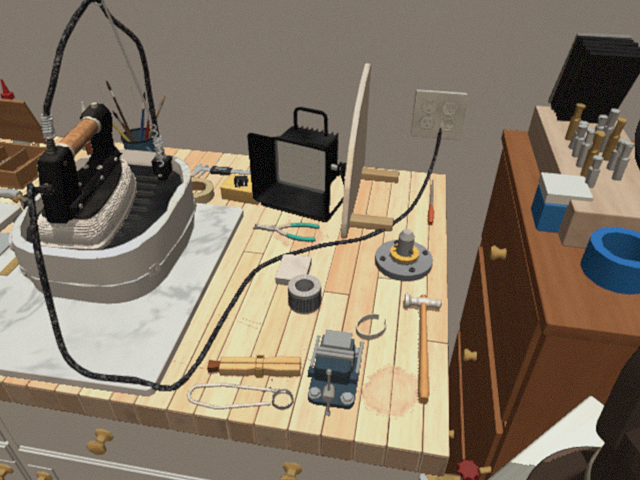

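View pics/a_top.png

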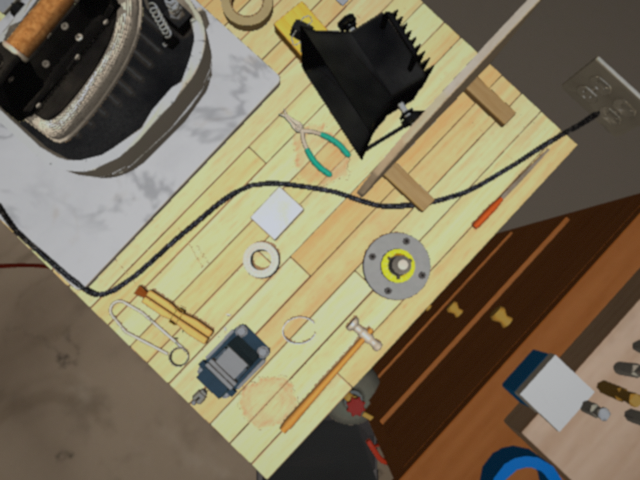

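View pics/a_wrist.png

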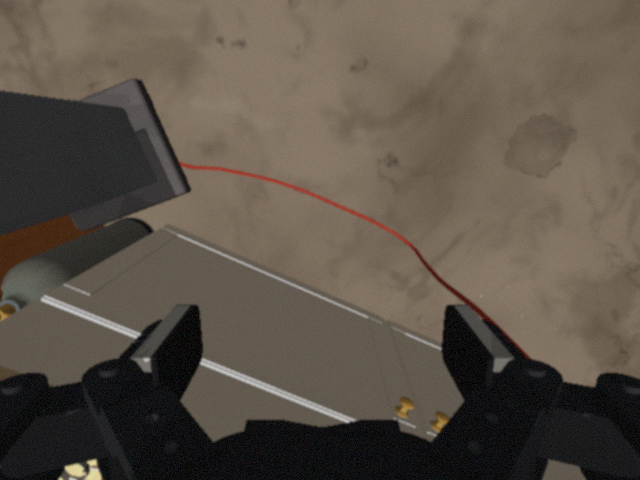

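The scene view shows the collar at about (305,293) and the base at (404,257). In the top view the collar is at (261,261), the base at (397,265), the cuff at (298,329), the hammer at about (335,375) and the pliers at (318,145). I'll zoom in and measure.

```bash
cat > h.py <<'E'
import numpy as np, cv2
from cell import *
def K(n,i=None):
    i=i or camera_info(n); f=240/np.tan(np.radians(i['vertical_fov']/2)); return f,i['cx'],i['cy'],i['world_from_camera']
def ray(n,u,v,z,i=None):
    f,cx,cy,T=K(n,i); d=T[:3,:3]@np.array([(u-cx)/f,(v-cy)/f,1]); o=T[:3,3]; return o+d*(z-o[2])/d[2]
def proj(n,p,i=None):
    f,cx,cy,T=K(n,i); c=T[:3,:3].T@(np.asarray(p)-T[:3,3]); return np.array([cx+f*c[0]/c[2],cy+f*c[1]/c[2]])
def zoom(im,u0,v0,u1,v1,s): return cv2.resize(im[v0:v1,u0:u1],None,fx=s,fy=s,interpolation=cv2.INTER_CUBIC)
E
python3 - <<'E'
from h import *
im=cv2.imread('pics/a_top.png'); s=cv2.imread('pics/a_scene.png')
a=zoom(im,360,225,440,305,5); b=zoom(im,225,225,305,305,5)
cv2.imwrite('pics/b_top.png',np.hstack([a,b]))
a=zoom(s,365,215,445,295,5); b=zoom(s,265,255,345,335,5)
cv2.imwrite('pics/b_scene.png',np.hstack([a,b]))
for z,u,v in((.042,261,261),(.016,396.5,265.5),(.076,402,264)): print(ray('top',u,v,z))
for z,u,v in((.042,305,286),(.016,404,259),(.076,406,234)): print(ray('scene',u,v,z))
E
```

```text
[0.54550981 0.08436096 0.042     ]
[ 0.5340965  -0.13249998  0.016     ]
[ 0.53431998 -0.13179421  0.076     ]
[0.54376349 0.08625837 0.042     ]
[ 0.5252986  -0.12635315  0.016     ]
[ 0.52615065 -0.12351704  0.076     ]
```

View pics/b_top.png

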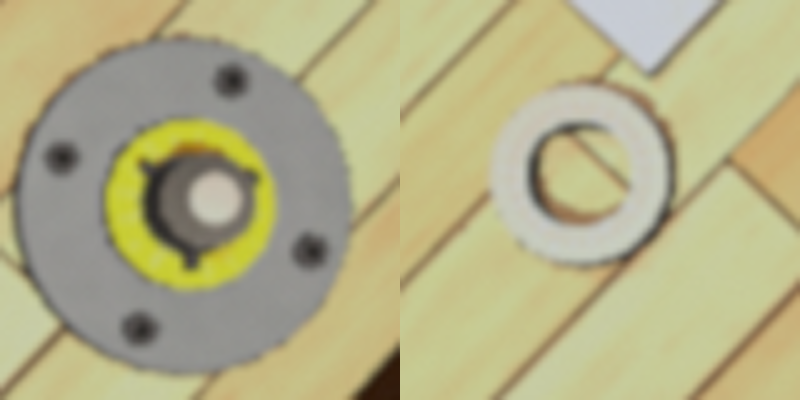

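View pics/b_scene.png

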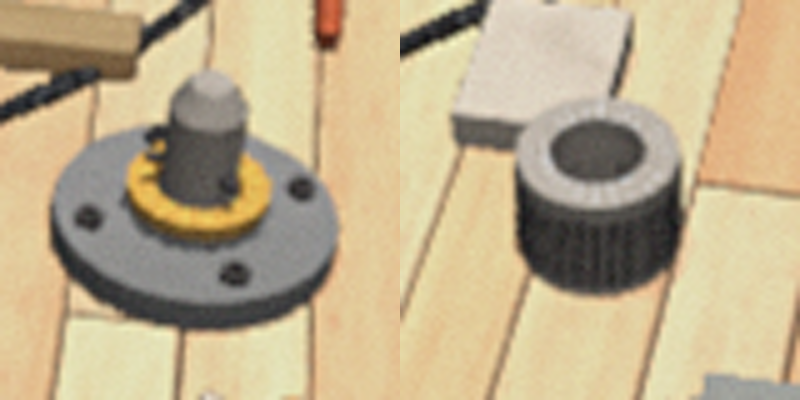

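The pins show in the top view at roughly (389,258), (410,261) and (398,277). A white block stands just up and to the right of the collar, so I'll keep the fingers off that side. Next I'll get precise centres by fitting circles on the right planes.

```bash
cat >> h.py <<'E'
def circ(P):
    P=np.asarray(P); A=np.c_[2*P[:,:2],np.ones(len(P))]; s=np.linalg.lstsq(A,(P[:,:2]**2).sum(1),rcond=None)[0]
    return s[:2],np.sqrt(s[2]+s[:2]@s[:2])
def rcirc(P,it=6):
    P=np.asarray(P)[:,:2]
    for _ in range(it):
        c,r=circ(P); e=np.abs(np.linalg.norm(P-c,axis=1)-r); k=e<=max(2*np.median(e),.0006); P=P[k]
    return c,r,len(P)
def big(m,near):
    cs,_=cv2.findContours(m.astype(np.uint8)*255,cv2.RETR_LIST,cv2.CHAIN_APPROX_NONE)
    cs=[c for c in cs if len(c)>20 and np.linalg.norm(c[:,0].mean(0)-near)<20]
    return sorted(cs,key=lambda c:-cv2.contourArea(c))
E
python3 - <<'E'
from h import *
for n,nb,nc in(('top',(397,265),(261,261)),('scene',(404,255),(305,287))):
    im=cv2.imread(f'pics/a_{n}.png'); hsv=cv2.cvtColor(im,cv2.COLOR_BGR2HSV)
    u,v=nb; print(n,'hsv flange',hsv[v+12,u-20],hsv[v,u-25],'ring',hsv[v+ (15 if n=='top' else 2),u],'collar',[tuple(hsv[nc[1]+d,nc[0]+e]) for d,e in((13,0),(0,13),(0,-13))])
    for nm,m,near,z in(('ring',(hsv[...,1]>140)&(hsv[...,0]<35)&(hsv[...,2]>120),nb,.028),('flange',(hsv[...,1]<60)&(hsv[...,2]>100)&(hsv[...,2]<190),nb,.016),('collar',(hsv[...,1]<60)&(hsv[...,2]>140),nc,.042)):
        for c in big(m,near)[:2]:
            print(nm,cv2.contourArea(c),rcirc([ray(n,a,b,z) for a,b in c[:,0]]))
E
```

```text
top hsv flange [ 30   7 149] [ 23   7 150] ring [ 31 187 198] collar [(np.uint8(35), np.uint8(16), np.uint8(201)), (np.uint8(30), np.uint8(17), np.uint8(199)), (np.uint8(25), np.uint8(14), np.uint8(201))]
ring 819.0 (array([ 0.53409933, -0.13203227]), np.float64(0.025934344889257537), 84)
ring 441.5 (array([ 0.53355266, -0.1350414 ]), np.float64(0.018961363429325376), 26)
flange 3515.0 (array([ 0.53399806, -0.13251801]), np.float64(0.05428115108486928), 105)
flange 1006.0 (array([ 0.534239 , -0.1342863]), np.float64(0.028948158520538482), 79)
collar 984.0 (array([0.54801593, 0.08553598]), np.float64(0.02775134283150518), 76)
collar 348.5 (array([0.54795587, 0.08583658]), np.float64(0.01646492336700747), 37)
scene hsv flange [  0   2 138] [ 20   5 147] ring [ 19 155 214] collar [(np.uint8(4), np.uint8(29), np.uint8(70)), (np.uint8(17), np.uint8(27), np.uint8(192)), (np.uint8(19), np.uint8(23), np.uint8(188))]
ring 145.0 (array([ 0.53108101, -0.13010127]), np.float64(0.02560261183688415), 29)
flange 1042.5 (array([ 0.53132532, -0.13071631]), np.float64(0.05349521091809765), 86)
collar 215.0 (array([0.54732606, 0.08589402]), np.float64(0.017335076912556403), 31)
```

```bash
cat >> h.py <<'E'
from scipy.spatial.transform import Rotation as Ro
def go(p,yaw=None):
    s=get_state(); R=Ro.from_euler('xyz',s['ee_rot'],degrees=True)
    print('t %.2f'%s['clock'],'pos',s['position'].round(4),'rpy',s['ee_rot'].round(2),'j7 %.0f'%s['joint_pos'][6],'F',s['ft_force'].round(1),'grip %.3f'%s['grip_width'])
    d=R.inv().apply(np.asarray(p)-s['position'])*100; print('delta cm',d.round(2),'len',np.linalg.norm(d).round(2))
    if yaw is not None:
        T=Ro.from_euler('xyz',[180,0,yaw],degrees=True); print('turn rad',(R.inv()*T).as_rotvec().round(3))
E
python3 - <<'E'
from h import *
go([.548,.0856,.17],143)
E
```

```text
t 0.15 pos [0.2141 0.5867 0.1948] rpy [-1.7993e+02  1.0000e-02  1.5995e+02] j7 -4 F [ 0.  -0.7  0.3] grip 0.998
delta cm [-48.55 -35.63   2.53] len 60.27
turn rad [-0.001  0.     0.296]
```

```bash
python3 -m creep '{"delta_pos":[[-2.4,-1.8,0.1],[-2.4,-1.8,0.1],[-2.4,-1.8,0.1],[-2.4,-1.8,0.1],[-2.4,-1.8,0.1],[-2.4,-1.8,0.1],[-2.4,-1.8,0.1],[-2.4,-1.8,0.1],[-2.4,-1.8,0.1],[-2.4,-1.8,0.1]],"turn":[[0,0,0],[0,0,0],[0,0,0],[0,0,0],[0,0,0],[0,0,0],[0,0,0],[0,0,0],[0,0,0],[0,0,0]],"hand":[8.54,8.54,8.54,8.54,8.54,8.54,8.54,8.54,8.54,8.54]}'; python3 -c "
from h import *
go([.548,.0856,.17],143)"
```

```text
clock: 0.98
position: [0.3784, 0.3344, 0.1853]
ee_rot: [-180.0, -0.0, 160.0]
ft_force: [0.7, 0.6, -0.5]
grip_width: 0.998
t 0.98 pos [0.3784 0.3344 0.1853] rpy [-1.7999e+02 -1.0000e-02  1.5996e+02] j7 24 F [ 0.7  0.6 -0.5] grip 0.998
delta cm [-24.46 -17.56   1.53] len 30.14
turn rad [-0.    -0.     0.296]
```

```bash
python3 -m creep '{"delta_pos":[[-2.45,-1.76,0.15],[-2.45,-1.76,0.15],[-2.45,-1.76,0.15],[-2.45,-1.76,0.15],[-2.45,-1.76,0.15],[-2.45,-1.76,0.15],[-2.45,-1.76,0.15],[-2.45,-1.76,0.15],[-2.45,-1.76,0.15],[-2.45,-1.76,0.15]],"turn":[[0,0,0],[0,0,0],[0,0,0],[0,0,0],[0,0,0],[0,0,0],[0,0,0],[0,0,0],[0,0,0],[0,0,0]],"hand":[8.54,8.54,8.54,8.54,8.54,8.54,8.54,8.54,8.54,8.54]}'; python3 -m creep '{"delta_pos":[[0,0,0],[0,0,0],[0,0,0],[0,0,0],[0,0,0]],"turn":[[0,0,0.1],[0,0,0.1],[0,0,0.1],[0,0,0],[0,0,0]],"hand":[8.54,8.54,8.54,8.54,8.54]}'; python3 -c "
from h import *
go([.548,.0856,.17],143)
i=camera_info('wrist');im=read_camera('wrist')[:,:,::-1].copy()
np.save('w1.npy',i,allow_pickle=True)
print(proj('wrist',[.548,.0856,.042],i))
cv2.imwrite('pics/c_wrist.png',im)"
```

```text
clock: 1.82
position: [0.5483, 0.0851, 0.1702]
ee_rot: [-180.0, -0.0, 160.0]
ft_force: [0.8, 0.8, 0.6]
grip_width: 1.0
clock: 2.23
position: [0.5476, 0.0866, 0.1702]
ee_rot: [-180.0, -0.0, 143.0]
ft_force: [0.3, -0.0, 0.0]
grip_width: 0.998
t 2.23 pos [0.5476 0.0866 0.1702] rpy [-1.7997e+02 -1.0000e-02  1.4296e+02] j7 46 F [ 0.3 -0.   0. ] grip 0.998
delta cm [-0.09 -0.05  0.02] len 0.11
turn rad [-0.    -0.    -0.001]
[321.93123687 224.15845856]
```

View pics/c_wrist.png

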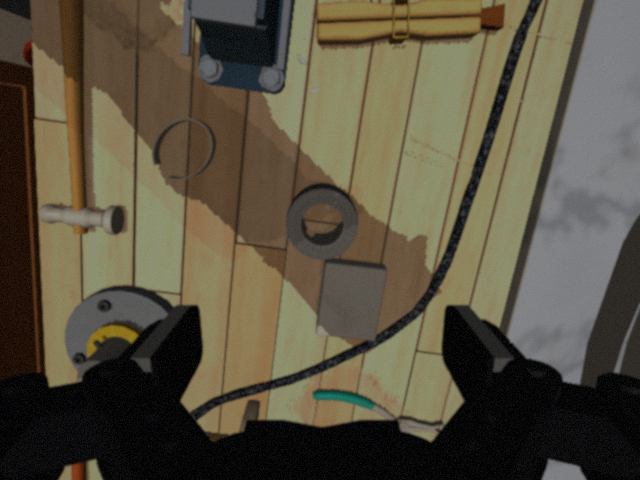

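The wrist view shows the collar at (322,223), where it was predicted to be. The white block is below it at (350,300), out of the fingers' way. I'll do a quick fit, then descend.

```bash
python3 -c "
from h import *
i=np.load('w1.npy',allow_pickle=True).item()
im=cv2.imread('pics/c_wrist.png');hsv=cv2.cvtColor(im,cv2.COLOR_BGR2HSV)
print(hsv[205,300],hsv[222,345],hsv[220,320],hsv[215,280])
m=(hsv[...,1]<50)&(hsv[...,2]<140)
m[256:]=0
for c in big(m,(322,222))[:3]:
    print(cv2.contourArea(c),rcirc([ray('wrist',a,b,.042,i) for a,b in c[:,0]]))
go([.548,.0856,.006],143)
"
```

```text
[23 35 66] [15 29 71] [ 15 112  93] [ 14 103  99]
3866.0 (array([0.54684479, 0.08618534]), np.float64(0.027514814980779744), 162)
1096.0 (array([0.54502949, 0.08693734]), np.float64(0.014458788150715015), 55)
t 2.28 pos [0.5477 0.0866 0.1703] rpy [-1.7999e+02 -1.0000e-02  1.4298e+02] j7 46 F [-0.5  1.   0.2] grip 1.000
delta cm [-0.09 -0.06 16.43] len 16.43
turn rad [-0. -0. -0.]
```

```bash
python3 -m creep '{"delta_pos":[[0,-0.05,2],[0,0,2.4],[0,0,2.4],[0,0,2.4],[0,0,2],[0,0,1.5],[0,0,1.2],[0,0,1.2],[0,0,1.2],[0,0,0]],"turn":[[0,0,0],[0,0,0],[0,0,0],[0,0,0],[0,0,0],[0,0,0],[0,0,0],[0,0,0],[0,0,0],[0,0,0]],"hand":[8.54,8.54,8.54,8.54,8.54,8.54,8.54,8.54,8.54,8.54]}' 60; python3 -m creep '{"delta_pos":[[0,0,0],[0,0,0],[0,0,0],[0,0,0],[0,0,0],[0,0,0],[0,0,0],[0,0,0],[0,0,0],[0,0,0]],"turn":[[0,0,0],[0,0,0],[0,0,0],[0,0,0],[0,0,0],[0,0,0],[0,0,0],[0,0,0],[0,0,0],[0,0,0]],"hand":[5,5,5,5,5,5,5,5,5,5]}' 60
```

```text
clock: 3.12
position: [0.5459, 0.0861, 0.0054]
ee_rot: [-179.9, -0.1, 142.9]
ft_force: [-0.6, 0.2, -0.6]
grip_width: 1.002
clock: 3.95
position: [0.5475, 0.0861, 0.0074]
ee_rot: [180.0, -0.0, 142.8]
ft_force: [-0.6, -0.3, 0.5]
grip_width: 0.584
```

```bash
python3 -c "
from h import *
a=read_camera('wrist')[:,:,::-1];b=read_camera('scene')[:,:,::-1]
cv2.imwrite('pics/d_wrist.png',a);cv2.imwrite('pics/d_scene.png',zoom(b,200,150,400,350,3))
print(get_state()['grip_width'])"
```

```text
0.5820622362937921
```

View pics/d_wrist.png

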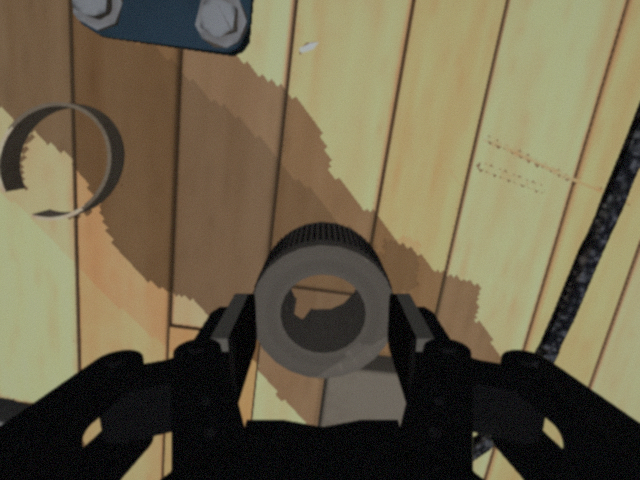

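View pics/d_scene.png

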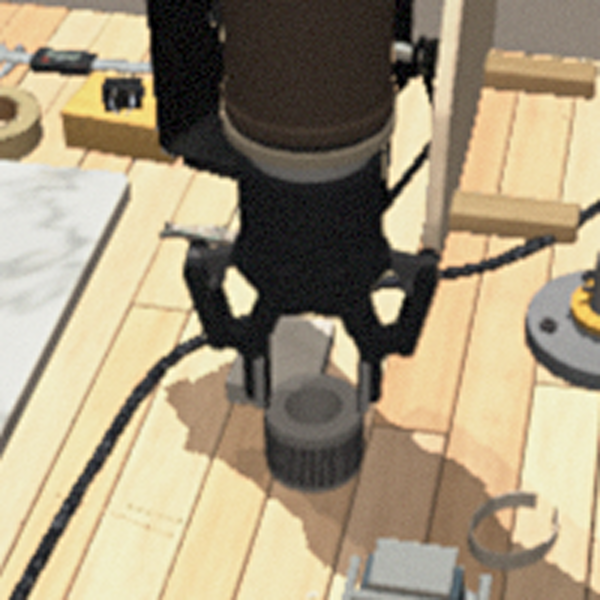

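```bash
python3 -c "
from h import *
s=get_state();i=camera_info('wrist')
R=Ro.from_euler('xyz',s['ee_rot'],degrees=True).as_matrix();p=s['position'];print(p)
for z in (.0074,.02,.03,.042):
  for y in(-.0285,0,.0285):
    q=p+R@[0,y,0]; q[2]=z
    w=proj('wrist',q,i); sc=(proj('scene',q)-[200,150])*3
    print(z,y,w.round(0),sc.round(0))
"
```

```text
[0.54748413 0.08607265 0.00737039]
0.0074 -0.0285 [262. 280.] [361. 450.]
0.0074 0 [323. 280.] [312. 448.]
0.0074 0.0285 [383. 280.] [264. 446.]
0.02 -0.0285 [258. 290.] [361. 434.]
0.02 0 [323. 290.] [312. 432.]
0.02 0.0285 [387. 290.] [263. 431.]
0.03 -0.0285 [255. 299.] [361. 422.]
0.03 0 [323. 299.] [312. 420.]
0.03 0.0285 [391. 299.] [262. 418.]
0.042 -0.0285 [250. 311.] [362. 406.]
0.042 0 [323. 312.] [312. 404.]
0.042 0.0285 [396. 312.] [262. 402.]
```

```bash
python3 -m creep '{"delta_pos":[[0,0,0],[0,0,0],[0,0,0],[0,0,0],[0,0,0],[0,0,0]],"turn":[[0,0,0],[0,0,0],[0,0,0],[0,0,0],[0,0,0],[0,0,0]],"hand":[4,3,2,2,2,2]}' 60;  python3 -c "
from h import *
a=read_camera('wrist')[:,:,::-1];b=read_camera('scene')[:,:,::-1]
cv2.imwrite('pics/e.png',np.hstack([zoom(a,200,220,440,440,1.66),zoom(b,250,230,350,330,3.65)]))
print(get_state()['grip_width'])"
```

```text
clock: 4.55
position: [0.5475, 0.0861, 0.0074]
ee_rot: [180.0, 0.0, 142.8]
ft_force: [0.5, 0.6, 0.6]
grip_width: 0.235
0.23282861409560648
```

View pics/e.png

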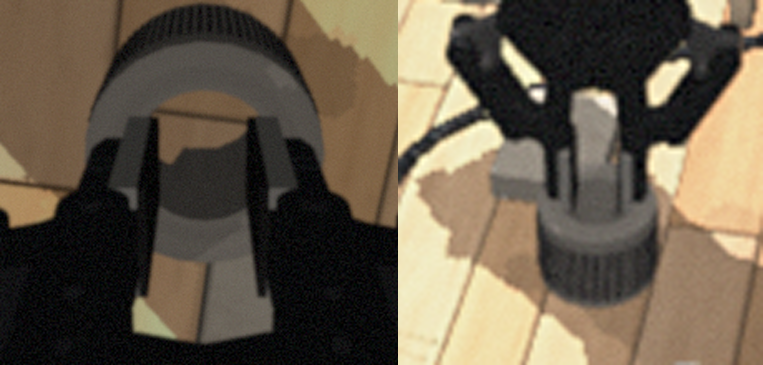

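The fingers closed above the collar: in the wrist picture the tips cross over its ring. So the tips are higher than the reported TCP suggests. I'll triangulate a tip from the two views before moving.

```bash
python3 -c "
from h import *
s=get_state();i=camera_info('wrist');print(i['world_from_camera'].round(4)[:3,3], s['position'],s['joint_pos'])
a=read_camera('wrist')[:,:,::-1];b=read_camera('scene')[:,:,::-1];c=read_camera('top')[:,:,::-1]
cv2.imwrite('pics/f1.png',zoom(a,240,240,400,380,5));cv2.imwrite('pics/f2.png',zoom(b,260,240,350,320,8))
cv2.imwrite('pics/f3.png',c)
"
```

```text
[0.4945 0.1258 0.1859] [0.54751519 0.0860519  0.00742173] [-24.90541083  31.91928033  14.55590831 111.89368044 -12.5558512
  37.68673165  50.28242109]
```

View pics/f1.png

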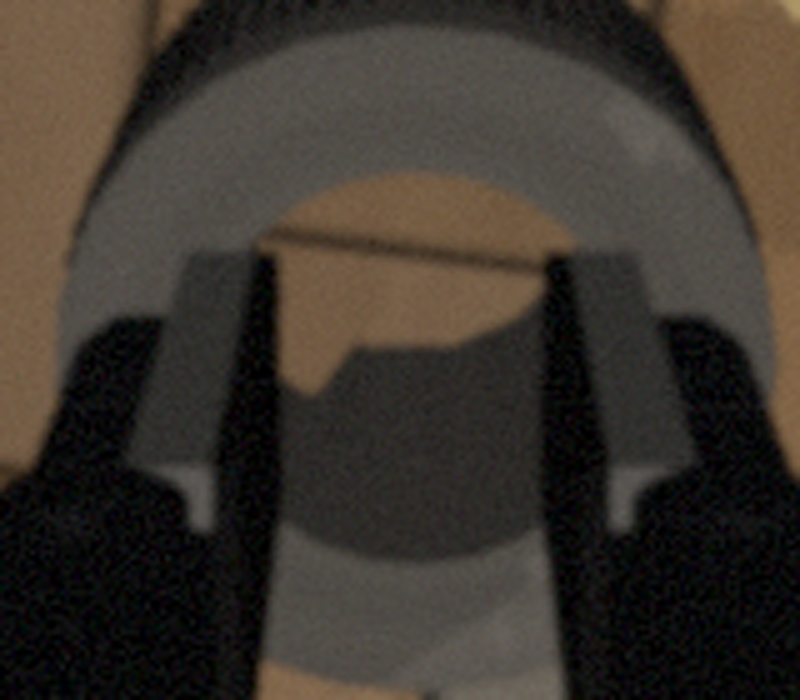

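View pics/f2.png

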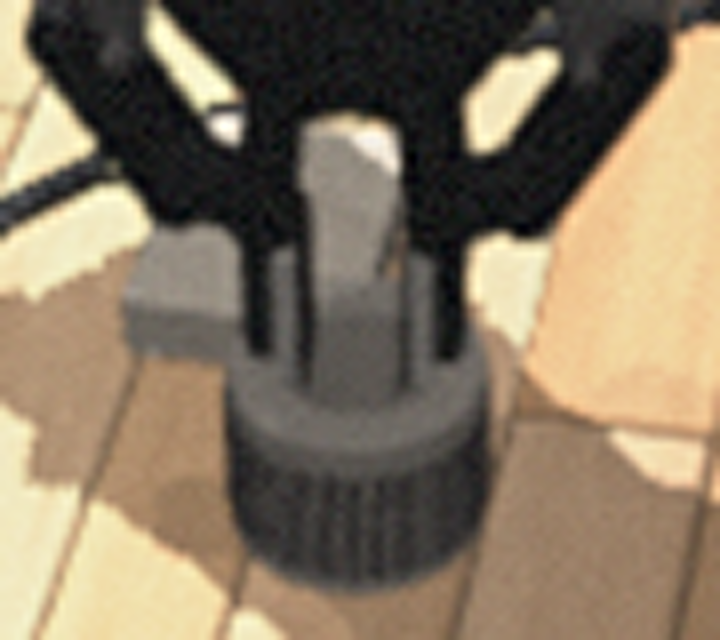

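View pics/f3.png

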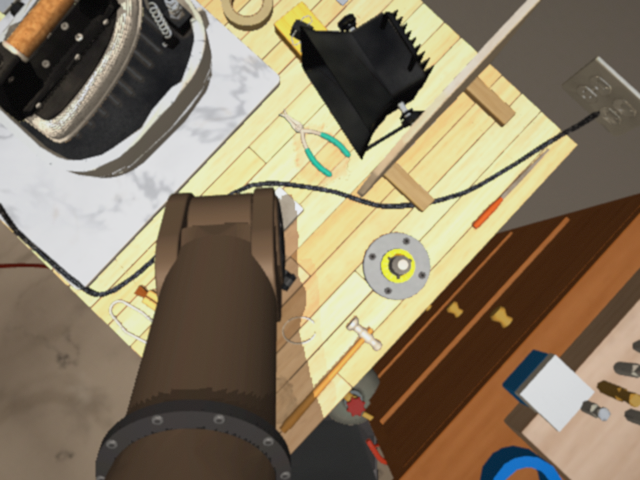

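```bash
cat >> h.py <<'E'
def tri(n1,a,n2,b,i1=None,i2=None):
    L=[]
    for n,p,i in((n1,a,i1),(n2,b,i2)):
        f,cx,cy,T=K(n,i); d=T[:3,:3]@np.array([(p[0]-cx)/f,(p[1]-cy)/f,1]); L.append((T[:3,3],d/np.linalg.norm(d)))
    A=np.c_[L[0][1],-L[1][1]]; t=np.linalg.lstsq(A,L[1][0]-L[0][0],rcond=None)[0]
    x,y=L[0][0]+t[0]*L[0][1],L[1][0]+t[1]*L[1][1]; return (x+y)/2,np.linalg.norm(x-y)
E
python3 -c "
from h import *
print(tri('scene',(310.6,288.5),'wrist',(294.4,291.6)),tri('scene',(298,288.5),'wrist',(350,291.6)))
s=get_state();R=Ro.from_euler('xyz',s['ee_rot'],degrees=True)
for a,b in(((310.6,288.5),(294.4,291.6)),((298,288.5),(350,291.6))): print(R.inv().apply(tri('scene',a,'wrist',b)[0]-s['position']))
"
```

```text
(array([0.53443996, 0.08155097, 0.04076648]), np.float64(0.0009145469918062943)) (array([0.54777046, 0.09848026, 0.03953772]), np.float64(0.0009814119014649072))
[ 0.00768223 -0.01153784 -0.03334045]
[ 0.00731206  0.01000657 -0.03211009]
```

By triangulation the tips stand at z≈0.041 while the TCP reads z=0.007. So the real tips are about 35–40 mm above the stated TCP, with no contact force. I'll reopen, go about 3 cm lower and look.

```bash
python3 -m creep '{"delta_pos":[[0,0,0],[0,0,0],[0,0,0],[0,0,0],[0,0,0],[0,0,0],[0,0,0],[0,0,0]],"turn":[[0,0,0],[0,0,0],[0,0,0],[0,0,0],[0,0,0],[0,0,0],[0,0,0],[0,0,0]],"hand":[8.54,8.54,8.54,8.54,8.54,8.54,8.54,8.54]}' 60;python3 -m creep '{"delta_pos":[[0,0,0.6],[0,0,0.6],[0,0,0.6],[0,0,0.6],[0,0,0.6],[0,0,0],[0,0,0],[0,0,0]],"turn":[[0,0,0],[0,0,0],[0,0,0],[0,0,0],[0,0,0],[0,0,0],[0,0,0],[0,0,0]],"hand":[8.54,8.54,8.54,8.54,8.54,8.54,8.54,8.54]}' 60;  python3 -c "
from h import *
a=read_camera('wrist')[:,:,::-1];b=read_camera('scene')[:,:,::-1]
cv2.imwrite('pics/g.png',np.hstack([zoom(a,160,180,480,460,1.25),zoom(b,250,230,350,330,3.5)]))
print(get_state()['grip_width'])"
```

```text
clock: 5.47
position: [0.5475, 0.0861, 0.0074]
ee_rot: [180.0, 0.0, 142.8]
ft_force: [0.0, 0.3, -0.6]
grip_width: 1.004
clock: 6.13
position: [0.5476, 0.086, -0.0226]
ee_rot: [-180.0, -0.0, 142.8]
ft_force: [-0.1, 0.1, -0.4]
grip_width: 1.0
0.9991775613767423
```

View pics/g.png

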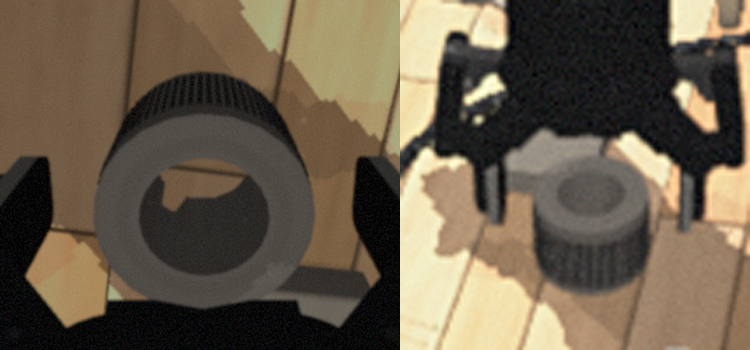

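The open fingers now straddle the collar, tips at about z≈0.03. I'll go 1 cm lower and close.

```bash
python3 -m creep '{"delta_pos":[[0,0,0.4],[0,0,0.4],[0,0,0.2],[0,0,0],[0,0,0],[0,0,0],[0,0,0],[0,0,0],[0,0,0],[0,0,0]],"turn":[[0,0,0],[0,0,0],[0,0,0],[0,0,0],[0,0,0],[0,0,0],[0,0,0],[0,0,0],[0,0,0],[0,0,0]],"hand":[8.54,8.54,8.54,7,6,5,4,4,4,4]}' 70;  python3 -c "
from h import *
a=read_camera('wrist')[:,:,::-1];b=read_camera('scene')[:,:,::-1]
cv2.imwrite('pics/i.png',np.hstack([zoom(a,160,180,480,460,1.25),zoom(b,250,230,350,330,3.5)]))
go([.5335,-.132,.1])"
```

```text
clock: 7.07
position: [0.5475, 0.0861, -0.0322]
ee_rot: [180.0, 0.0, 142.8]
ft_force: [-2.6, -0.2, 5.7]
grip_width: 0.644
t 7.17 pos [ 0.5475  0.0861 -0.0322] rpy [179.99  -0.   142.76] j7 51 F [-2.7 -0.4  5.9] grip 0.639
delta cm [-12.08 -18.2  -13.23] len 25.54
```

View pics/i.png

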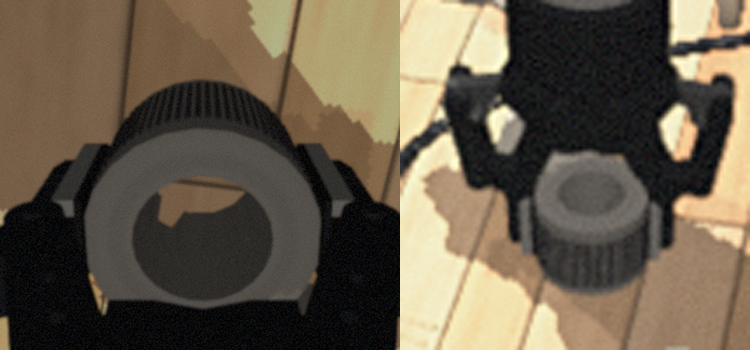

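The collar is held, with the opening at 0.64 (about 55 mm) and pads on both sides. Next I'll lift, after checking where the tall board near the post stands.

```bash
python3 -m creep '{"delta_pos":[[0,0,-0.5],[0,0,-1],[0,0,-1.5],[0,0,-2],[0,0,-2],[0,0,-2],[0,0,-1.5],[0,0,-0.5],[0,0,0],[0,0,0]],"turn":[[0,0,0],[0,0,0],[0,0,0],[0,0,0],[0,0,0],[0,0,0],[0,0,0],[0,0,0],[0,0,0],[0,0,0]],"hand":[4,4,4,4,4,4,4,4,4,4]}' 70;  python3 -c "
from h import *
i=camera_info('wrist')
a=read_camera('wrist')[:,:,::-1];b=read_camera('scene')[:,:,::-1]
cv2.imwrite('pics/j.png',np.hstack([zoom(a,0,0,640,480,.75)[:300],zoom(b,230,130,430,330,1.5)]))
cv2.imwrite('pics/j_w.png',a)
print('board',ray('scene',345,235,.0),ray('top',362,192,0.0),tri('scene',(368,68),'top',(535,0)))
go([.5335,-.132,.07],185)"
```

```text
clock: 8.0
position: [0.5473, 0.0862, 0.0773]
ee_rot: [180.0, -0.0, 142.8]
ft_force: [-1.3, -0.4, -2.0]
grip_width: 0.639
board [ 0.66609226 -0.09207452  0.        ] [ 0.65808533 -0.0816007   0.        ] (array([ 0.85570375, -0.28311646,  0.25574605]), np.float64(0.002033827270586343))
t 8.10 pos [0.5467 0.086  0.0764] rpy [-1.7992e+02 -6.0000e-02  1.4277e+02] j7 48 F [ 0.3  0.5 -1.3] grip 0.638
delta cm [-12.14 -18.15   0.65] len 21.85
turn rad [-0.001 -0.002 -0.737]
```

View pics/j.png

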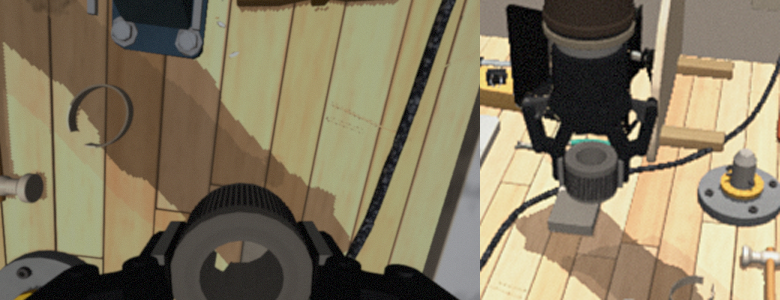

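View pics/j_w.png

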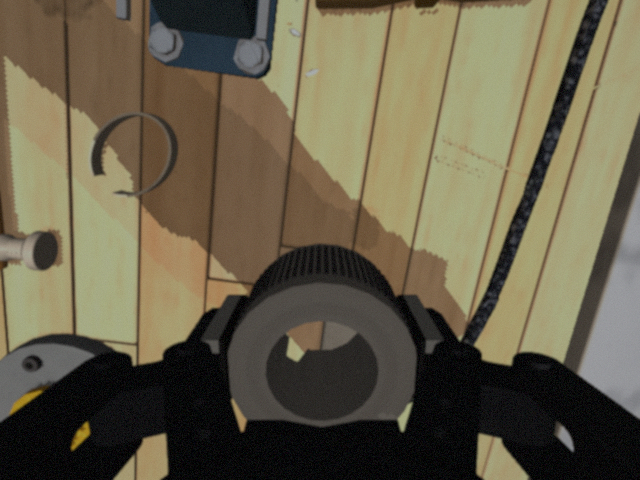

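The collar is lifted and hangs level, and the wrist camera can see through its bore. The board is at least 13 cm from the post, so there is room to turn. I'll move over the post and pre-turn to yaw 185.

```bash
python3 -m creep '{"delta_pos":[[-0.8,-1.2,0],[-1.4,-2.1,0],[-1.4,-2.1,0],[-1.4,-2.1,0],[-1.4,-2.1,0],[-1.4,-2.1,0],[-1.4,-2.1,0],[-1.4,-2.1,0],[-1.0,-1.5,0],[-0.5,-0.75,0]],"turn":[[0,0,0],[0,0,0],[0,0,0],[0,0,0],[0,0,0],[0,0,0],[0,0,0],[0,0,0],[0,0,0],[0,0,0]],"hand":[4,4,4,4,4,4,4,4,4,4]}' 70;python3 -m creep '{"delta_pos":[[0,0,0],[0,0,0],[0,0,0],[0,0,0],[0,0,0],[0,0,0],[0,0,0],[0,0,0],[0,0,0],[0,0,0]],"turn":[[0,0,-0.09],[0,0,-0.09],[0,0,-0.09],[0,0,-0.09],[0,0,-0.09],[0,0,-0.09],[0,0,-0.09],[0,0,-0.1],[0,0,0],[0,0,0]],"hand":[4,4,4,4,4,4,4,4,4,4]}' 70;  python3 -c "
from h import *
go([.5335,-.132,.075],185)
i=camera_info('wrist');np.save('w2.npy',i,allow_pickle=True)
a=read_camera('wrist')[:,:,::-1]
cv2.imwrite('pics/k.png',a)
b=read_camera('scene')[:,:,::-1];cv2.imwrite('pics/k2.png',zoom(b,350,180,450,300,5))"
```

```text
clock: 8.93
position: [0.5328, -0.1349, 0.0765]
ee_rot: [-179.9, -0.0, 142.6]
ft_force: [-0.1, -0.9, -0.9]
grip_width: 0.646
clock: 9.77
position: [0.5337, -0.131, 0.0768]
ee_rot: [180.0, -0.1, -175.6]
ft_force: [1.0, -0.5, -2.3]
grip_width: 0.643
t 9.77 pos [ 0.5337 -0.131   0.0768] rpy [ 1.7995e+02 -5.0000e-02 -1.7555e+02] j7 107 F [ 1.  -0.5 -2.3] grip 0.643
delta cm [ 0.03 -0.1   0.18] len 0.21
turn rad [ 0.001 -0.001 -0.01 ]
```

View pics/k.png

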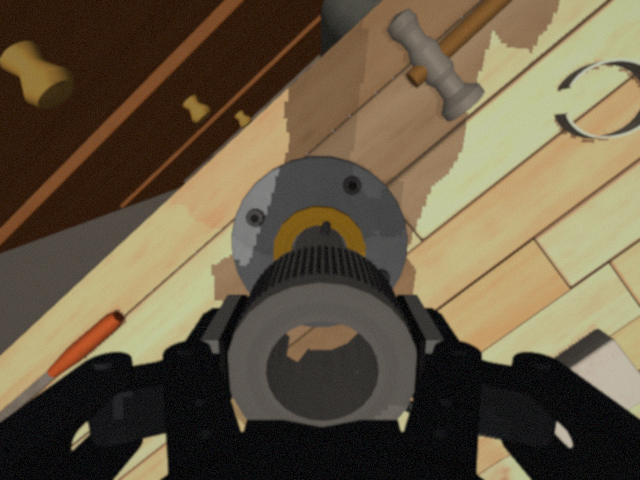

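View pics/k2.png

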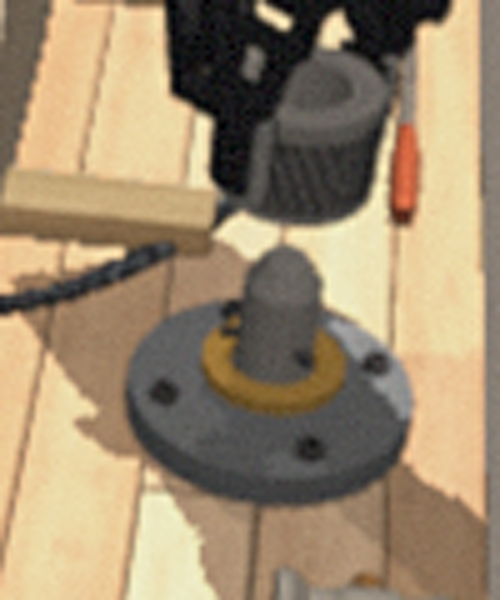

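The collar hangs above the post. In the scene view it looks shifted to the right of the post axis, about 40 px in the zoom. I'll measure both in the same views.

```bash
python3 -c "
from h import *
i=np.load('w2.npy',allow_pickle=True).item()
s=get_state()
for z in(.076,.11,.151): print('scene zoom proj of base axis',z,(proj('scene',[.5335,-.132,z])-[350,180])*5)
for z in(.11,.152): print('tcp axis z',z,'scene',(proj('scene',[*s['position'][:2],z])-[350,180])*5,'wrist',proj('wrist',[*s['position'][:2],z],i))
for z in(.016,.028): print('wrist base',z,proj('wrist',[.5335,-.132,z],i))
im=cv2.imread('pics/k.png');hsv=cv2.cvtColor(im,cv2.COLOR_BGR2HSV)
m=(hsv[...,1]<70)&(hsv[...,2]>40);m[:,:225]=0;m[:,425:]=0;m[260:]=0
for c in big(m,(320,220))[:3]:
    P=c[:,0];P=P[(P[:,1]<240)]; print(cv2.contourArea(c),rcirc([ray('wrist',a,b,.016,i) for a,b in P],10))
m=(hsv[...,1]>120)&(hsv[...,0]<30);m[:,:270]=0;m[:,370:]=0;m[250:]=0;m[:200]=0
for c in big(m,(320,220))[:3]:
    P=c[:,0]; print('ring',cv2.contourArea(c),rcirc([ray('wrist',a,b,.028,i) for a,b in P],10))
"
```

```text
scene zoom proj of base axis 0.076 [283.72804545 252.46711456]
scene zoom proj of base axis 0.11 [293.99644808 176.67993096]
scene zoom proj of base axis 0.151 [307.0009862  80.6983695]
tcp axis z 0.11 scene [291.80119756 176.91159155] wrist [321.93556118 310.99815971]
tcp axis z 0.152 scene [305.07205323  78.51477907] wrist [322.02216994 371.73956152]
wrist base 0.016 [320.65754122 246.30919021]
wrist base 0.028 [320.60722134 251.72653396]
10648.5 (array([ 0.53290587, -0.1329433 ]), np.float64(0.0535828583589878), 182)
ring 1964.5 (array([ 0.53209818, -0.13301119]), np.float64(0.02582445083410092), 86)
```

```bash
python3 -c "
from h import *
b=read_camera('scene')[:,:,::-1];cv2.imwrite('pics/l.png',zoom(b,280,60,480,260,3));cv2.imwrite('pics/l_full.png',b)
t=read_camera('top')[:,:,::-1];cv2.imwrite('pics/l_top.png',t)
s=get_state();print(s['ee_rot'],s['position'])"
```

```text
[ 1.79993175e+02 -1.91739148e-02 -1.75503281e+02] [ 0.53392701 -0.13139178  0.07721694]
```

View pics/l.png

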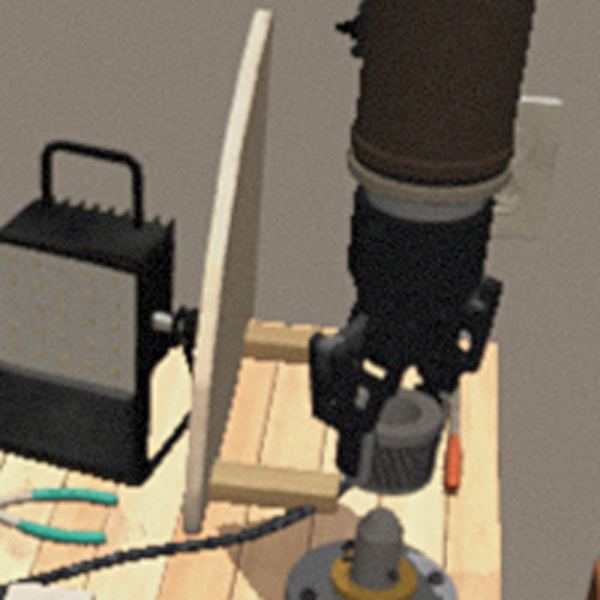

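View pics/l_top.png

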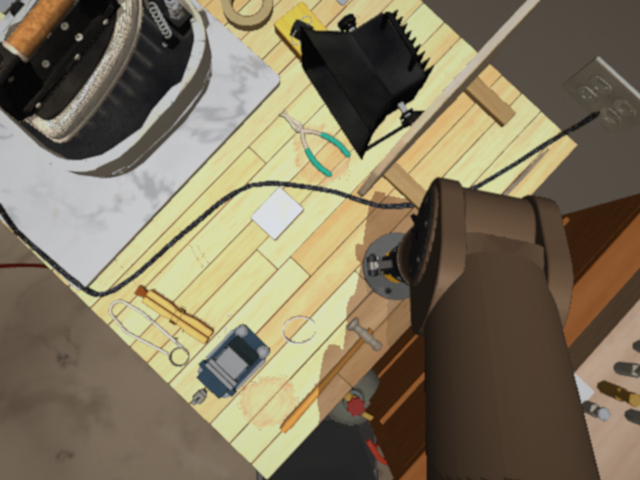

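```bash
python3 -c "
from h import *
i=np.load('w2.npy',allow_pickle=True).item();s=get_state()
p,e=tri('scene',(417.3,196),'wrist',(322.5,369.5),None,i);print(p,e, p-s['position'])
im=cv2.imread('pics/k.png');hsv=cv2.cvtColor(im,cv2.COLOR_BGR2HSV)
print(hsv[300,320],hsv[370,320],hsv[385,250],hsv[340,300])
m=cv2.GaussianBlur(im[...,2],(5,5),0); print([int(m[r,322]) for r in range(240,420,6)]); print([int(m[370,c]) for c in range(220,430,7)])
T=i['world_from_camera'];c=T[:3,:3].T@(np.array([*s['position'][:2],.152])-T[:3,3]);print('depth at .152',c)
"
```

```text
[ 0.52444694 -0.13273007  0.15896867] 0.0074813141071766506 [-0.00948007 -0.00133829  0.08175173]
[18 27 95] [30 25 51] [13 39 91] [ 15 116 132]
[51, 44, 40, 42, 43, 43, 49, 64, 91, 94, 92, 89, 91, 94, 82, 136, 136, 136, 125, 51, 50, 50, 52, 51, 52, 51, 51, 51, 51, 51]
[14, 31, 91, 92, 89, 91, 92, 46, 47, 48, 48, 53, 50, 51, 51, 50, 51, 52, 51, 52, 52, 51, 49, 92, 90, 89, 93, 92, 38, 18]
depth at .152 [-8.69476660e-05  3.72891013e-02  1.17092558e-01]
```

```bash
python3 -c "
from h import *
print(proj('scene',[.5467,.086,.151]),'seen ~(304.7,233)')
im=cv2.imread('pics/l_full.png')
# tool-axis predicted points
a=zoom(im,370,160,470,260,6)
for p,c in(([.5335,-.132,.076],(0,0,255)),([.5339,-.1314,.151],(0,255,0)),([.5339,-.1314,.109],(255,0,0)),([.5335,-.132,.028],(255,0,255))):
    q=((proj('scene',p)-[370,160])*6).astype(int); cv2.circle(a,tuple(int(v) for v in q),4,c,-1)
cv2.imwrite('pics/m.png',a)"
```

```text
[303.37891075 233.82406592] seen ~(304.7,233)
```

View pics/m.png

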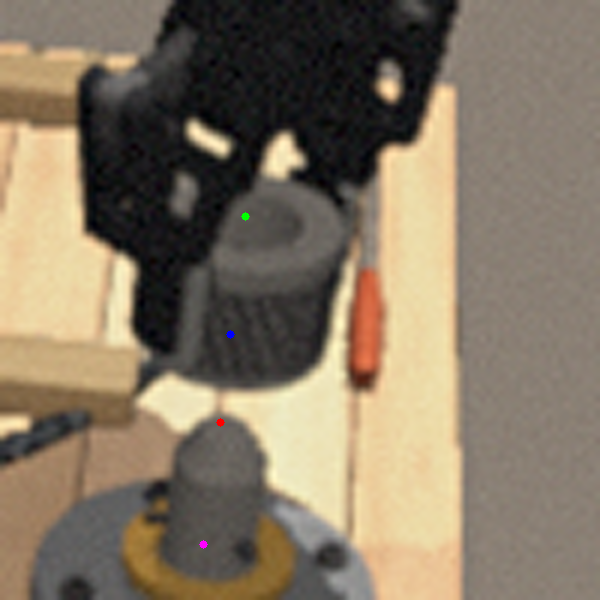

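The apparent scene offset is explained: the +y finger hides the collar's left part (21 px visible instead of 32), while the axis tilt matches. I'll check the collar's offset in the tool frame from the wrist picture instead.

```bash
python3 -c "
from h import *
i=np.load('w2.npy',allow_pickle=True).item()
p=np.array([.5337,-.131,.0768]);R=Ro.from_euler('xyz',[179.95,-.05,-175.55],degrees=True).as_matrix()
im=cv2.imread('pics/k.png');g=cv2.GaussianBlur(im[...,2],(5,5),0)
z=.151
def tl(u,v): return (R.T@(ray('wrist',u,v,z,i)-p))[:2]
m=(g>75)&(g<112);m[:250]=0;m[425:]=0;m[:,:222]=0;m[:,424:]=0
m=cv2.morphologyEx(m.astype(np.uint8),cv2.MORPH_OPEN,np.ones((5,5)))
n,l,st,ct=cv2.connectedComponentsWithStats(m);k=1+np.argmax(st[1:,4]);print(st[k])
cs,_=cv2.findContours((l==k).astype(np.uint8),cv2.RETR_LIST,cv2.CHAIN_APPROX_NONE)
P=np.array([tl(*q) for c in cs for q in c[:,0]])
r=np.linalg.norm(P,axis=1)
for lo,hi in((.012,.020),(.024,.032)): print(rcirc(P[(r>lo)&(r<hi)]))
"
```

```text
[  229   283   187   139 12922]
(array([-0.00091495, -0.00026031]), np.float64(0.016721509500998488), 233)
(array([-0.00041105, -0.0002323 ]), np.float64(0.027400999001922294), 328)
```

```bash
python3 -c "
from h import *
go([.5326,-.1328,.03])"
```

```text
t 9.97 pos [ 0.5339 -0.1314  0.0772] rpy [ 1.7999e+02 -2.0000e-02 -1.7550e+02] j7 107 F [ 0.5  0.4 -1.8] grip 0.641
delta cm [ 0.14 -0.13  4.72] len 4.73
```

```bash
python3 -m creep '{"delta_pos":[[0.14,-0.13,0.5],[0,0,0.8],[0,0,0.8],[0,0,0.7],[0,0,0.5],[0,0,0.4],[0,0,0.2],[0,0,0.2],[0,0,0.2],[0,0,0]],"turn":[[0,0,0],[0,0,0],[0,0,0],[0,0,0],[0,0,0],[0,0,0],[0,0,0],[0,0,0],[0,0,0],[0,0,0]],"hand":[4,4,4,4,4,4,4,4,4,4]}' 70; python3 -c "
from h import *
go([.5326,-.1328,.0103])
b=read_camera('scene')[:,:,::-1];cv2.imwrite('pics/n.png',np.hstack([zoom(b,360,190,450,280,4),zoom(read_camera('wrist')[:,:,::-1],160,120,480,480,1.0)]))"
```

```text
clock: 10.8
position: [0.5327, -0.133, 0.0342]
ee_rot: [180.0, -0.0, -175.4]
ft_force: [0.5, -0.4, -3.0]
grip_width: 0.639
t 10.80 pos [ 0.5327 -0.133   0.0342] rpy [ 180.     -0.   -175.41] j7 108 F [ 0.5 -0.4 -3. ] grip 0.639
delta cm [0.01 0.02 2.39] len 2.39
```

View pics/n.png

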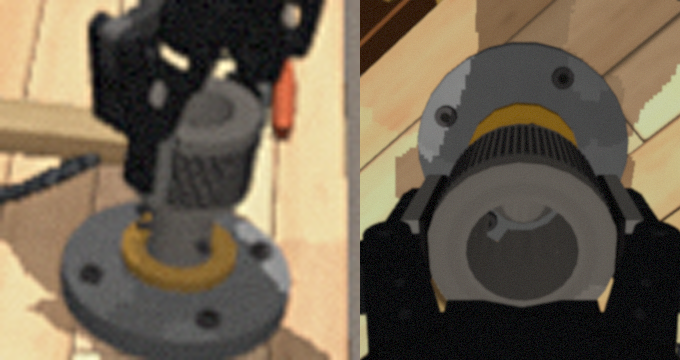

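The post is inside the bore's mouth and centred sideways (bore centre column about 322), with no side force. I'll carry on down slowly.

```bash
python3 -m creep '{"delta_pos":[[0,0,0.2],[0,0,0.2],[0,0,0.2],[0,0,0.2],[0,0,0.2],[0,0,0.2],[0,0,0.2],[0,0,0.2],[0,0,0.2],[0,0,0]],"turn":[[0,0,0],[0,0,0],[0,0,0],[0,0,0],[0,0,0],[0,0,0],[0,0,0],[0,0,0],[0,0,0],[0,0,0]],"hand":[4,4,4,4,4,4,4,4,4,4]}' 70; python3 -c "
from h import *
go([.5326,-.1328,.0103]);print(get_state()['moment'])"
```

```text
clock: 11.73
position: [0.5325, -0.133, 0.016]
ee_rot: [180.0, -0.0, -175.4]
ft_force: [0.3, 1.7, -1.4]
grip_width: 0.643
t 11.73 pos [ 0.5325 -0.133   0.016 ] rpy [ 1.7999e+02 -3.0000e-02 -1.7541e+02] j7 108 F [ 0.3  1.7 -1.4] grip 0.643
delta cm [-0.02  0.02  0.57] len 0.57
[-0.04197424  0.03055699 -0.07705326]
```

```bash
python3 -m creep '{"delta_pos":[[0,0,0.1],[0,0,0.1],[0,0,0.1],[0,0,0.1],[0,0,0.1],[0,0,0]],"turn":[[0,0,0],[0,0,0],[0,0,0],[0,0,0],[0,0,0],[0,0,0]],"hand":[4,4,4,4,4,4]}' 70; python3 -c "
from h import *
go([.5326,-.1328,.0103]);print(get_state()['moment'])"
```

```text
clock: 12.23
position: [0.5326, -0.133, 0.0112]
ee_rot: [180.0, -0.0, -175.4]
ft_force: [0.5, 0.4, -2.3]
grip_width: 0.641
t 12.23 pos [ 0.5326 -0.133   0.0112] rpy [ 1.8000e+02 -1.0000e-02 -1.7541e+02] j7 108 F [ 0.5  0.4 -2.3] grip 0.641
delta cm [-0.    0.02  0.09] len 0.1
[-0.03486473  0.02239216  0.06360536]
```

```bash
python3 -m creep '{"delta_pos":[[0,0,0.05],[0,0,0.05],[0,0,0.05],[0,0,0.05],[0,0,0]],"turn":[[0,0,0],[0,0,0],[0,0,0],[0,0,0],[0,0,0]],"hand":[4,4,4,4,4]}' 70; python3 -c "
from h import *
go([.5326,-.1328,.0103]);print(get_state()['moment'])"
```

```text
clock: 12.65
position: [0.5329, -0.1331, 0.01]
ee_rot: [180.0, 0.0, -175.4]
ft_force: [-2.9, 0.8, 6.5]
grip_width: 0.646
t 12.65 pos [ 0.5329 -0.1331  0.01  ] rpy [ 1.8000e+02  3.0000e-02 -1.7541e+02] j7 108 F [-2.9  0.8  6.5] grip 0.646
delta cm [ 0.03  0.03 -0.03] len 0.05
[ 0.13703633  0.53958257 -0.02704522]
```

The collar is resting on the pins (TCP z 0.010, Fz +6.5 against about −2 before). I'll turn in short calls under light push and watch for the drop.

```bash
python3 -m creep '{"delta_pos":[[0,0,0],[0,0,0],[0,0,0],[0,0,0],[0,0,0]],"turn":[[0,0,0.04],[0,0,0.04],[0,0,0.04],[0,0,0.04],[0,0,0]],"hand":[4,4,4,4,4]}' 70; python3 -c "
from h import *
go([.5326,-.1328,.0103]);print(get_state()['moment'])"
```

```text
clock: 13.07
position: [0.5334, -0.1332, 0.01]
ee_rot: [-180.0, 0.1, 175.3]
ft_force: [-0.1, -0.3, 5.2]
grip_width: 0.645
t 13.07 pos [ 0.5334 -0.1332  0.01  ] rpy [-1.7999e+02  8.0000e-02  1.7532e+02] j7 101 F [-0.1 -0.3  5.2] grip 0.645
delta cm [ 0.08  0.03 -0.03] len 0.09
[-0.02400353  0.1299016  -0.09823151]
```

```bash
python3 -m creep '{"delta_pos":[[0,0,0.02],[0,0,0],[0,0,0],[0,0,0],[0,0,0]],"turn":[[0,0,0.04],[0,0,0.04],[0,0,0.04],[0,0,0.04],[0,0,0.04]],"hand":[4,4,4,4,4]}' 70; python3 -m creep '{"delta_pos":[[0,0,0.0],[0,0,0],[0,0,0],[0,0,0],[0,0,0]],"turn":[[0,0,0.04],[0,0,0.04],[0,0,0.04],[0,0,0.04],[0,0,0.04]],"hand":[4,4,4,4,4]}' 70
```

```text
clock: 13.48
position: [0.5334, -0.1336, 0.0099]
ee_rot: [-180.0, 0.1, 163.9]
ft_force: [-1.4, -2.7, 4.5]
grip_width: 0.643
clock: 13.9
position: [0.5326, -0.133, 0.0091]
ee_rot: [180.0, -0.0, 152.5]
ft_force: [-0.1, -0.7, -1.4]
grip_width: 0.643
```

The collar has dropped free (z 0.0091, Fz −1.4) at yaw 152. I'll lower it gently.

```bash
python3 -m creep '{"delta_pos":[[0,0,0.05],[0,0,0.1],[0,0,0.1],[0,0,0.1],[0,0,0]],"turn":[[0,0,0],[0,0,0],[0,0,0],[0,0,0],[0,0,0]],"hand":[4,4,4,4,4]}' 70; python3 -c "
from h import *
go([.5326,-.1328,-.0102]);print(get_state()['moment'])"
```

```text
clock: 14.32
position: [0.5326, -0.1327, 0.0054]
ee_rot: [180.0, -0.0, 152.6]
ft_force: [0.2, 1.2, -2.7]
grip_width: 0.641
t 14.32 pos [ 0.5326 -0.1327  0.0054] rpy [ 1.7999e+02 -2.0000e-02  1.5256e+02] j7 83 F [ 0.2  1.2 -2.7] grip 0.641
delta cm [ 0.   -0.01  1.56] len 1.56
[ 0.36900412 -0.21322606 -0.04805371]
```

```bash
python3 -m creep '{"delta_pos":[[0,0,0.1],[0,0,0.1],[0,0,0.1],[0,0,0.1],[0,0,0.1],[0,0,0.1],[0,0,0.1],[0,0,0.1],[0,0,0]],"turn":[[0,0,0],[0,0,0],[0,0,0],[0,0,0],[0,0,0],[0,0,0],[0,0,0],[0,0,0],[0,0,0]],"hand":[4,4,4,4,4,4,4,4,4]}' 70; python3 -c "
from h import *
go([.5326,-.1328,-.0102]);print(get_state()['moment'])"
```

```text
clock: 15.07
position: [0.5327, -0.1329, -0.0026]
ee_rot: [180.0, -0.0, 152.5]
ft_force: [1.1, 3.5, -3.1]
grip_width: 0.644
t 15.07 pos [ 0.5327 -0.1329 -0.0026] rpy [ 1.8000e+02 -1.0000e-02  1.5252e+02] j7 84 F [ 1.1  3.5 -3.1] grip 0.644
delta cm [0.01 0.   0.76] len 0.76
[ 0.69852207 -0.30030992 -0.02542402]
```

```bash
python3 -m creep '{"delta_pos":[[0,0.03,0.0],[0,0,0.1],[0,0,0.1],[0,0,0.1],[0,0,0.1],[0,0,0]],"turn":[[0,0,0],[0,0,0],[0,0,0],[0,0,0],[0,0,0],[0,0,0]],"hand":[4,4,4,4,4,4]}' 70; python3 -c "
from h import *
go([.5326,-.1328,-.0102]);print(get_state()['moment'])"
```

```text
clock: 15.57
position: [0.5328, -0.1328, -0.0063]
ee_rot: [180.0, 0.0, 152.5]
ft_force: [-0.3, 3.3, 2.4]
grip_width: 0.641
t 15.57 pos [ 0.5328 -0.1328 -0.0063] rpy [180.    0.  152.5] j7 84 F [-0.3  3.3  2.4] grip 0.641
delta cm [ 0.02 -0.01  0.39] len 0.39
[ 0.61591264  0.05825263 -0.05855056]
```

The sprung ring is engaged (Fz up by about 4.5 N). I'll press on towards home.

```bash
python3 -m creep '{"delta_pos":[[0,0.02,0.1],[0,0,0.1],[0,0,0.1],[0,0,0.05],[0,0,0]],"turn":[[0,0,0],[0,0,0],[0,0,0],[0,0,0],[0,0,0]],"hand":[4,4,4,4,4]}' 70; python3 -c "
from h import *
go([.5326,-.1328,-.0102]);print(get_state()['moment'])"
```

```text
clock: 15.98
position: [0.5329, -0.1328, -0.0096]
ee_rot: [-180.0, 0.0, 152.5]
ft_force: [-3.0, 2.9, 5.9]
grip_width: 0.644
t 15.98 pos [ 0.5329 -0.1328 -0.0096] rpy [-180.     0.   152.5] j7 84 F [-3.   2.9  5.9] grip 0.644
delta cm [ 0.03 -0.01  0.06] len 0.07
[ 0.5210801   0.40649419 -0.0589389 ]
```

```bash
python3 -m creep '{"delta_pos":[[0.02,0,0.04],[0,0,0.04],[0,0,0.04],[0,0,0.04],[0,0,0],[0,0,0]],"turn":[[0,0,0],[0,0,0],[0,0,0],[0,0,0],[0,0,0],[0,0,0]],"hand":[4,4,4,4,4,4]}' 90; python3 -c "
from h import *
go([.5326,-.1328,-.0102]);print(get_state()['moment'])"
```

```text
clock: 16.48
position: [0.533, -0.1328, -0.0103]
ee_rot: [180.0, 0.0, 152.5]
ft_force: [-4.6, 4.0, 18.3]
grip_width: 0.639
t 16.48 pos [ 0.533  -0.1328 -0.0103] rpy [1.7997e+02 4.0000e-02 1.5248e+02] j7 84 F [-4.6  4.  18.3] grip 0.639
delta cm [ 0.04 -0.01 -0.01] len 0.04
[ 0.71711321  1.07881362 -0.04175795]
```

It is at a hard stop at z −0.0103, as predicted (−0.0102), with Fz 18 N. I'll hold and check in the pictures.

```bash
python3 -m creep '{"delta_pos":[[0,0,0],[0,0,0],[0,0,0],[0,0,0],[0,0,0],[0,0,0]],"turn":[[0,0,0],[0,0,0],[0,0,0],[0,0,0],[0,0,0],[0,0,0]],"hand":[4,4,4,4,4,4]}' 90; python3 -c "
from h import *
b=read_camera('scene')[:,:,::-1];cv2.imwrite('pics/q_full.png',b)
a=zoom(b,355,190,455,290,4)
for z,c in((.064,(0,255,0)),(.022,(0,0,255))):
    q=((proj('scene',[.533,-.1326,z])-[355,190])*4).astype(int); cv2.circle(a,tuple(int(v) for v in q),3,c,-1)
cv2.imwrite('pics/q.png',np.hstack([a,zoom(read_camera('wrist')[:,:,::-1],140,80,500,480,1.0)]))
go([.5326,-.1328,-.0102])"
```

```text
clock: 16.98
position: [0.5329, -0.1329, -0.0103]
ee_rot: [180.0, 0.0, 152.5]
ft_force: [-4.9, 3.6, 19.0]
grip_width: 0.64
t 17.08 pos [ 0.5329 -0.1329 -0.0103] rpy [1.7998e+02 4.0000e-02 1.5248e+02] j7 84 F [-5.7  3.2 18.1] grip 0.640
delta cm [ 0.03 -0.01 -0.01] len 0.04
```

View pics/q.png

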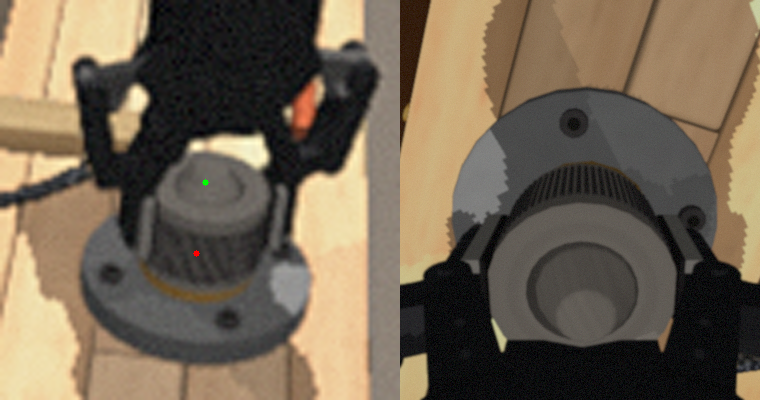

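View pics/q_full.png

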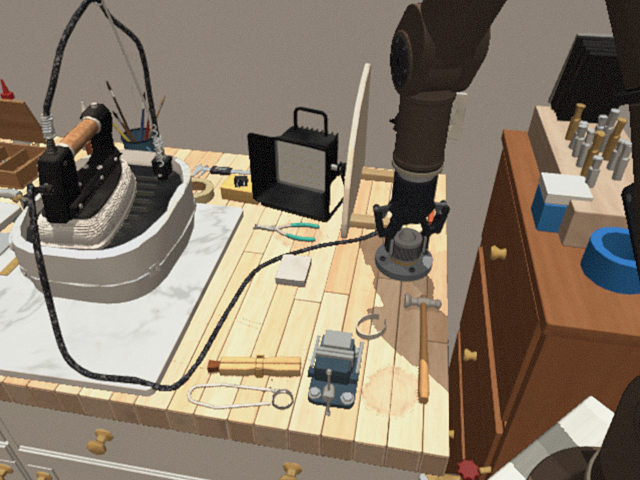

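The pictures agree. The collar sits level over the post with only a thin strip of the compressed brass ring under it, and its top is at the expected spot (about 1.5 px off, the usual scene-camera bias). The hammer, pliers and cuff haven't moved, so I'm handing in.

```bash
python3 -c "
from h import *
job_done();s=get_state();print(s['clock'],s['position'],s['ft_force'],s['grip_width'])"
```

```text
the job is handed in; nothing more can be done
the job is handed in; nothing more can be done
```

The collar is over the work post, turned onto its three pins and pressed fully home; I handed the job in after about 17 s, still gripping and pushing. `job_done` gave no verdict. My state read after hand-in was refused, so every check below is from just before it.

- **Turn:** The collar rested on the pins at TCP z 0.0103 m. Turning it under a light push, it dropped free after about 0.5 rad.
- **Home:** It then came down 20.6 mm (20.5 mm expected) to a hard stop, with the TCP at z −0.0103 m (−0.0102 m expected).
- **Holding:** The wrist read about 18–19 N upward, well above the 9 N spring, and stayed steady through a 0.5 s hold. The grip was set to 90 N and the opening held at 0.64.
- **Picture:** The last views show the collar level on the compressed brass ring. The hammer, pliers and cuff look undisturbed.

**What disagreed:**
- **Finger height:** The real fingertips stand about 35–40 mm above the stated TCP. My first grasp therefore closed above the collar without touching it, and I opened and went lower.
- **Scene camera:** It read the base position about 3 mm away from the top camera, so I went by the top and wrist views.
- **Side load:** About 6 N of sideways force and 1.1 N·m of moment remained at the end.

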